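# Make up the press kits for the pilot bush and the countershaft gear

### The job

Make up the two kits for the hand press: in the three-bay tray put the green arbor, the brass pilot bush and the smaller copper gasket; in the two-bay tray put the countershaft gear in the wide bay, hub up, and the larger copper gasket in the narrow bay. One part to a bay, each standing upright or lying flat on the tray's bottom, and set down rather than dropped. Leave the bearing sleeve under the press and the oil can where they stand.

Things in the scene. Friction and masses are not known exactly. Their poses are not given: they have to be found in the camera images.
- gear: Countershaft gear of bare steel, lying flat with its round hub upwards: 24 teeth, 88 mm over the teeth, toothed rim 14 mm thick, hub 46 mm in diameter standing from 14 mm to 38 mm height, through bore 28 mm; about 0.7 kg. Grip it across the hub. Origin: centre of its underside; z is up along the bore.
- gasket_large: The larger of two flat copper gaskets (rings): 64 mm outside diameter, 48 mm hole, 5 mm thick, about 60 g. Origin: centre of its underside; z is up.
- gasket_small: The smaller of two flat copper gaskets (rings): 46 mm outside diameter, 32 mm hole, 5 mm thick, about 40 g. Origin: centre of its underside; z is up.
- arbor: Green-painted steel arbor, a stepped round bar standing upright on its thick end, 70 mm high: 36 mm diameter up to 22 mm, 28 mm diameter from 22 to 52 mm, 18 mm diameter above; about 0.36 kg. Origin: centre of its underside; z is up.
- bush: Brass pilot bush standing upright on its flange, 36 mm high: flange 42 mm in diameter and 8 mm thick, above it a plain tube 30 mm in diameter with a 20 mm bore; about 0.19 kg. Origin: centre of its underside; z is up.
- tray_three: The tray with three bays. Fixed open tray of bare sheet steel, 132 mm along its x, walls 14 mm and dividers (along x) 10 mm high, all 3 mm thick, wire handle at each end. Origin: middle of its underside; inner floor at z = 3 mm. 258 mm along its y; three bays, each 82 mm along y by 126 mm along x inside, centred at x = 0 and y = -85, 0, +85 mm.
- tray_two: The tray with two bays. Fixed open tray of bare sheet steel, 132 mm along its x, walls 14 mm and dividers (along x) 10 mm high, all 3 mm thick, wire handle at each end. Origin: middle of its underside; inner floor at z = 3 mm. 203 mm along its y; wide bay 110 mm along y, centred at y = -43.5 mm; narrow bay 84 mm along y, centred at y = +56.5 mm; both 126 mm along x inside, centred at x = 0.
- sleeve: Bystander, loose: steel bearing sleeve, 45 mm high, on a 76 mm flange, standing 55 mm above the table on the anvil of the hand press, under its ram. The fixed cast-iron press, 0.39 m high, its base 270 by 130 mm, with a long crank lever up to 0.48 m, stands on the robot's right, outside the area of the work; keep clear of it. Origin: centre of its underside.
- oil_can: Bystander, loose: bare steel oil can, 76 mm in diameter, conical top 100 mm high, thin brass spout reaching 50 mm out along its x and 155 mm up. Origin: centre of its underside. It stands to the robot's left.
Mind the look-alikes: they are no part of the job. Of the things shaped like the arbor, the green one is meant.

How it is judged:
By the outcome, as a careful person would: the job done as asked, in the order asked, and still so for the second after the job is handed in, with the robot touching nothing.
It also fails if it takes over 112 s, if anything falls off the work surface, if the arm or the gripper's body presses on something with over 40 N, if the wrist force passes 120 N, or if a joint passes its speed limit or range.

### The arm

A 6-joint arm with a two-finger parallel gripper is mounted at the origin on the work surface. World frame = base frame: x ahead of the robot, y to its left, z up, the work surface at z = 0. Lengths are in mm, angles in rad, forces in N, time in s.
With the tool pointing down it reaches from about 350 to 775 mm from the base axis. Payload 5.5 kg.
Tool frame: the origin (TCP) lies midway between the tips of the shut fingers; the grasp point (between the pads) lies 19 mm behind it; z points along the fingers, y is the direction in which the jaws open and shut (so a half turn about z gives the same grasp; the last joint's range is limited). The gripper opens to 85 mm and grips with 20 to 120 N. Pads are 22 mm wide; open, the fingers measure 114 mm over their backs; the gripper's body (76 mm by 85 mm) begins 54 mm behind the grasp point. The pads swing forward as they close: fully open they stand 13 mm farther back than shut.
Start: joints at [0.994, 0.313, 0.046, 1.304, 0, 1.431], TCP at [243.278, 521.045, 231.323] pointing down, gripper open.
Joint ranges: [-2.76, 2.76], [-0.86, 1.69], [-1.03, 1.26], [-2.2, 2.34], [-1.47, 1.5], [-3.14, 3.14]. Speed limits (rad/s): [2.57, 2.57, 3.14, 3.14, 3.14, 3.14].

### API

Orientations are given as a rotation vector (axis times angle).
In Python, from workcell import get_state, viewer, ctrl gives the robot as it stands.
- The arm moves only by the tool drive_tool, never from a script. Its argument "increments" is text: rows parted by semicolons, each of 7 numbers parted by spaces: the shift along the tool's x, y, z in m, then the turn, a rotation vector about the tool's x, y, z in rad, then the closure in counts, from 0 (fully open) to 255 (shut). In form: dx dy dz wx wy wz grip; .... A call has exactly 5 rows; each row is the pose to reach, as a shift and turn from the pose measured when the call began, along the tool's axes at that moment; what a row does not reach only later rows make up. A row lasts 1/12 s, in which the tool goes at most 41.7 mm and 7.16 degrees, less where a joint would pass 70% of its speed; a pose out of reach is approached as far as the arm can. A call with a gripper value outside its range is refused whole. The fingers move at their own pace and stop on an object; "squeeze" is the grip in N (left out, the last holds). Time passes only in rows, so rows that repeat a pose let the fingers close, or fill a call up. It gives the time, the measured TCP pose, the force and the opening at its end, in the units of the state.
- get_state(): the state, without advancing time (a new reading comes with each control period).
- viewer.get_image(name): name is "scene" or "top"; returns a dict with "image" (480x640x3 uint8, red, green, blue), "camera_matrix" (3x3 intrinsics, pixels), "pose" (4x4, takes a point from camera to world coordinates). Camera axes: x right, y down, z forward; pixel columns grow to the right and rows downward; lengths in mm; the calibration is good to about 2 mm. A picture is of the moment at which its call begins. There is no depth.
- ctrl.close_job(): hands the job in, once; it reports no verdict.
The state is a dict: "time_s": time; "q": joint angles; "dq": joint speeds; "effort": joint torques, N m; "eef_pos": TCP position; "tcp_rot": TCP orientation; "force": force on the tool from outside, world axes, zero at the start; "moment": the same for the moment, N m; "opening": opening from 0.0 (shut) to 1.0 (fully open).
Only numpy, scipy, OpenCV 4.12 (cv2) and the standard library are available. Lean on these libraries where they do the work, as an engineer would, in place of code of your own. Each camera call takes 0.05 s, during which the arm holds its last target. There are 200 camera calls.

## Working session

There is one attempt and no reset: what is moved stays moved. The work goes in short steps, Python scripts to look and compute and a tool call to move; the robot and the scene stay as the last step left them, time stands still between calls to the robot, and variables do not carry over. Pictures are saved under pics/ and viewed, about 12 in all and at most 16, crops included, and the job is handed in when it is done.

Besides the shell and the picture viewer there is one more tool, called as name(argument=value, ...) on one line, values as JSON. drive_tool: Moves the arm, as the interface text tells. Its arguments: {"type":"object","properties":{"increments":{"type":"string"},"squeeze":{"type":"number"}},"required":["increments"]}

```bash
mkdir -p pics
python3 - <<'E'
from workcell import get_state, viewer
import cv2,numpy as np,pickle
for n in("scene","top"):
    d=viewer.get_image(n); cv2.imwrite(f"pics/{n}0.png",d["image"][:,:,::-1]); pickle.dump(d,open(f"pics/{n}0.pkl","wb"))
    print(n,d["camera_matrix"].tolist(),np.round(d["pose"],3).tolist())
print(get_state())
E
```

```text
scene [[512.4727641438901, 0.0, 320.31715985546055], [0.0, 512.4727641438901, 233.63348044956538], [0.0, 0.0, 1.0]] [[-0.715, 0.413, -0.564, 1199.32], [0.7, 0.41, -0.585, 698.725], [-0.01, -0.813, -0.582, 785.757], [0.0, 0.0, 0.0, 1.0]]
top [[602.6747491166315, 0.0, 317.0522028700419], [0.0, 602.6747491166315, 242.39856594573482], [0.0, 0.0, 1.0]] [[0.022, -0.992, 0.123, 302.888], [-1.0, -0.022, 0.0, -35.615], [0.002, -0.123, -0.992, 1605.446], [0.0, 0.0, 0.0, 1.0]]
{'time_s': 0.1, 'q': array([ 9.94405115e-01,  3.13925583e-01,  4.51069591e-02,  1.30355290e+00,
       -1.26698477e-05,  1.43117036e+00]), 'dq': array([ 0.00061031, -0.00078422,  0.00281678,  0.00078079,  0.0005498 ,
        0.00031698]), 'effort': array([ 3.15606441e-03, -4.81728244e+01,  2.99242008e+01,  1.27603125e-02,
       -8.55913936e-05,  5.71739690e-06]), 'eef_pos': array([243.02128261, 520.64735125, 230.50372266]), 'tcp_rot': array([-6.80511792e-01, -3.06644900e+00,  2.32401376e-03]), 'force': array([ 0.09468918, -0.20832443,  0.30449501]), 'moment': array([0.00995887, 0.0306287 , 0.04077742]), 'opening': 0.9983258303062089}
```

View pics/top0.png

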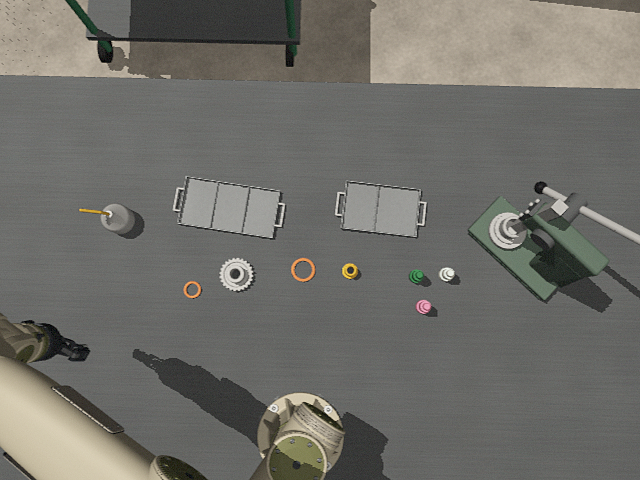

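View pics/scene0.png

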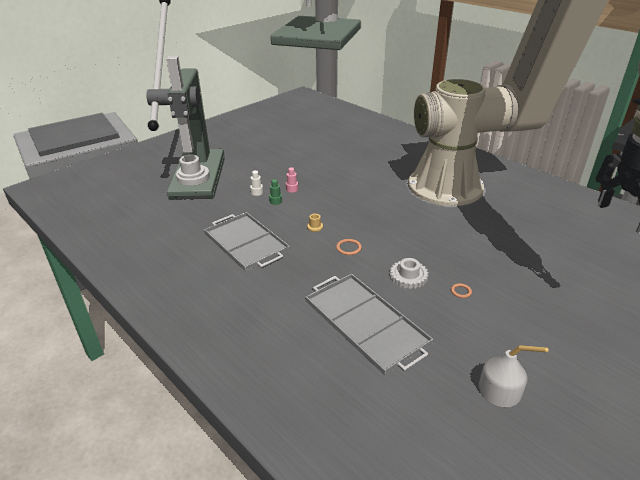

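Top view: small gasket (192,289), gear (236,275), large gasket (303,269), bush (350,270), green arbor (417,276), with the white and pink look-alikes at (447,274) and (424,306). The trays are centred at about (229,207) for the three-bay and (381,209) for the two-bay, the oil can at (117,219) and the press at (540,250). The scene view agrees. Now to measure.

```bash
cat > h.py <<'E'
import numpy as np,cv2
from scipy.spatial.transform import Rotation as R
def cast(d,uv,z):
    K=d["camera_matrix"];T=d["pose"];r=T[:3,:3]@np.linalg.inv(K)@np.array([uv[0],uv[1],1.]);o=T[:3,3]
    return o+r*(z-o[2])/r[2]
def blob(mask,win):
    m=np.zeros_like(mask);x0,y0,x1,y1=win;m[y0:y1,x0:x1]=mask[y0:y1,x0:x1]
    c=max(cv2.findContours(m,cv2.RETR_EXTERNAL,cv2.CHAIN_APPROX_NONE)[0],key=cv2.contourArea);return c
def go(x,y,z,yaw):
    """tool increments from here to TCP (x,y,z), pointing down, tool y (jaws) at world angle yaw (mod pi)"""
    from workcell import get_state
    s=get_state();A=R.from_rotvec(s["tcp_rot"]);p=s["eef_pos"]
    best=None
    for k in(-1,0,1,2):
        a=yaw+k*np.pi; ty=np.array([np.cos(a),np.sin(a),0]);tz=np.array([0,0,-1.]);B=R.from_matrix(np.c_[np.cross(ty,tz),ty,tz])
        w=(A.inv()*B).as_rotvec()
        if best is None or np.linalg.norm(w)<np.linalg.norm(best):best=w
    ty=A.as_matrix()[:,1]
    print("t",round(s["time_s"],2),"p",np.round(p,1),"jaw yaw",round(np.arctan2(ty[1],ty[0]),3),"q6",round(s["q"][5],2),"F",np.round(s["force"],1),"op",round(s["opening"]*85,1))
    print("to",(x,y,z),": d",np.round(A.inv().apply(np.array([x,y,z])-p)/1000,4),"w",np.round(best,3))
E
python3 - <<'E'
from h import *;import pickle
for n in("top","scene"):
    d=pickle.load(open(f"pics/{n}0.pkl","rb"));im=d["image"];hsv=cv2.cvtColor(im,cv2.COLOR_RGB2HSV);g=im.max(2)
    H,S,V=hsv[...,0],hsv[...,1],hsv[...,2]
    cop=((H<15)&(S>110)&(V>110)).astype(np.uint8);yel=((H>17)&(H<32)&(S>110)&(V>80)).astype(np.uint8);gr=((H>45)&(H<85)&(S>120)).astype(np.uint8)
    W=dict(top=dict(small=(175,275,210,305),large=(280,250,325,290),bush=(335,255,365,285),arb=(400,262,437,290)),scene=dict(small=(445,280,480,300),large=(330,232,370,260),bush=(300,205,330,235),arb=(265,175,285,208)))[n]
    for k,m,h in(("small",cop,5),("large",cop,5),("bush",yel,18),("arb",gr,30)):
        c=blob(m,W[k]);x,y,w,hh=cv2.boundingRect(c);
        if h==5:e=cv2.fitEllipse(c)[0]
        else:M=cv2.moments(c);e=(M["m10"]/M["m00"],M["m01"]/M["m00"])
        print(n,k,np.round(e,1),"box",x,y,w,hh,np.round(cast(d,e,h),1))
    if n=="top":
        m=blob((g>125).astype(np.uint8),(215,255,260,297));e=cv2.fitEllipse(m)
        print("gear",np.round(e[0],1),np.round(e[1]),np.round(cast(d,e[0],10),1))
        for k,w in(("T3",(170,170,290,245)),("T2",(330,175,430,245))):
            t=np.zeros(g.shape,np.uint8);t[w[1]:w[3],w[0]:w[2]]=(g[w[1]:w[3],w[0]:w[2]]>115);t=cv2.morphologyEx(t,cv2.MORPH_OPEN,np.ones((5,5)))
            for c in cv2.findContours(t,cv2.RETR_EXTERNAL,cv2.CHAIN_APPROX_NONE)[0]:
                if cv2.contourArea(c)<200:continue
                b=cv2.boxPoints(cv2.minAreaRect(c));P=np.array([cast(d,q,3)[:2] for q in b]);
                e1,e2=P[1]-P[0],P[2]-P[1];print(k,"bay",np.round(P.mean(0),1),"sides",np.round([np.hypot(*e1),np.hypot(*e2)]),"ang",np.round([np.arctan2(e1[1],e1[0]),np.arctan2(e2[1],e2[0])],3))
        print("oil",cast(d,(117,218),50),"spout tip",cast(d,(81,211),155))
        print("press",[np.round(cast(d,q,20)[:2]).tolist() for q in((469,232),(548,300))])
E
```

```text
top small [192.2 289.4] box 184 281 17 17 [368.4 293.    5. ]
top large [302.9 269.4] box 291 258 24 24 [427.8   1.2   5. ]
top bush [349.5 270.6] box 342 263 16 16 [ 426.3 -122.3   18. ]
top arb [415.7 275.7] box 409 270 15 13 [ 415.9 -294.9   30. ]
gear [235.7 273.9] [32. 33.] [411.5 178.8  10. ]
T3 bay [590.4 202.6] sides [126. 254.] ang [-0.102 -1.704]
T2 bay [ 594.5 -207.2] sides [125. 201.] ang [-0.098 -1.667]
oil [548.1059233  488.78873814  50.        ] spout tip [546.87436311 542.1706213  155.        ]
press [[536.0, -438.0], [360.0, -644.0]]
scene small [460.9 290.3] box 451 284 21 14 [372.4 296.1   5. ]
scene large [348.5 246.5] box 337 239 24 16 [431.1   4.1   5. ]
scene bush [314.6 223. ] box 307 214 16 18 [ 431.4 -118.7   18. ]Traceback (most recent call last):
  File "<stdin>", line 10, in <module>
ZeroDivisionError: float division by zero
```

```bash
cat >> h.py <<'E'
def rot(a):
    ty=np.array([np.cos(a),np.sin(a),0]);tz=np.array([0,0,-1.]);return R.from_matrix(np.c_[np.cross(ty,tz),ty,tz])
def chain(*wps):
    """waypoints (x,y,z,yaw) from the present pose, cut into calls; prints each call's increment"""
    from workcell import get_state
    s=get_state();A=R.from_rotvec(s["tcp_rot"]);p=s["eef_pos"];ty=A.as_matrix()[:,1];a=np.arctan2(ty[1],ty[0])
    print("t",round(s["time_s"],2),"p",np.round(p,1),"yaw",round(a,3),"q",np.round(s["q"],2),"F",np.round(s["force"],1),"op",round(s["opening"]*85,1))
    for x,y,z,yaw in wps:
        t=np.array([x,y,z]);da=(yaw-a+np.pi/2)%np.pi-np.pi/2
        n=max(1,int(np.ceil(max(np.linalg.norm(t-p)/185,abs(da)/.55))));p0,a0=p,a
        for i in range(1,n+1):
            q=p0+(t-p0)*i/n;b=a0+da*i/n;B=rot(b)
            print(np.round(A.inv().apply(q-p)/1000,3),np.round((A.inv()*B).as_rotvec(),2),"->",np.round(q),round(b,2));p,a,A=q,b,B
E
python3 - <<'E'
from h import *
chain((480,150,230,0.0),(418,-293,140,-.7))
E
```

```text
t 0.1 p [243.  520.6 230.5] yaw 1.134 q [ 0.99  0.31  0.05  1.3  -0.    1.43] F [ 0.1 -0.2  0.3] op 84.9
[-0.124 -0.079  0.   ] [-0.    0.    0.38] -> [322. 397. 230.] 0.76
[-0.144 -0.027  0.   ] [0.   0.   0.38] -> [401. 274. 230.] 0.38
[-0.144  0.028  0.   ] [0.   0.   0.38] -> [480. 150. 230.] 0.0
[-0.148 -0.021  0.03 ] [0.   0.   0.23] -> [459.   2. 200.] -0.23
[-0.148  0.014  0.03 ] [0.   0.   0.23] -> [ 439. -145.  170.] -0.47
[-0.141  0.048  0.03 ] [0.   0.   0.23] -> [ 418. -293.  140.] -0.7
```

drive_tool(increments="-0.025 -0.016 0 0 0 0.08 75; -0.05 -0.032 0 0 0 0.15 75; -0.075 -0.048 0 0 0 0.23 75; -0.1 -0.064 0 0 0 0.3 75; -0.124 -0.079 0 0 0 0.38 75", squeeze=40)

```text
time_s: 0.52
eef_pos: [322.1, 395.1, 230.1]
tcp_rot: [-1.252, -2.881, 0.004]
force: [1.3, 0.3, -0.4]
opening: 0.707
```

drive_tool(increments="-0.03 -0.005 0 0 0 0.08 75; -0.06 -0.01 0 0 0 0.15 75; -0.09 -0.015 0 0 0 0.23 75; -0.12 -0.02 0 0 0 0.3 75; -0.144 -0.027 0 0 0 0.38 75")

```text
time_s: 0.93
eef_pos: [401.6, 269.7, 229.9]
tcp_rot: [1.779, 2.589, -0.005]
force: [0.1, -0.2, -0.4]
opening: 0.704
```

drive_tool(increments="-0.03 0.005 0 0 0 0.08 75; -0.06 0.01 0 0 0 0.15 75; -0.09 0.017 0 0 0 0.23 75; -0.12 0.023 0 0 0 0.3 75; -0.144 0.028 0 0 0 0.38 75")

```text
time_s: 1.35
eef_pos: [480.0, 143.4, 229.7]
tcp_rot: [2.241, 2.201, -0.006]
force: [0.4, 0.6, -0.6]
opening: 0.705
```

drive_tool(increments="-0.03 -0.004 0.006 0 0 0.05 75; -0.06 -0.008 0.012 0 0 0.1 75; -0.09 -0.012 0.018 0 0 0.14 75; -0.12 -0.017 0.024 0 0 0.19 75; -0.148 -0.021 0.03 0 0 0.23 75")

```text
time_s: 1.77
eef_pos: [455.4, -5.7, 199.6]
tcp_rot: [2.481, 1.926, -0.006]
force: [-0.0, -0.1, 0.4]
opening: 0.704
```

drive_tool(increments="-0.03 0.003 0.006 0 0 0.05 75; -0.06 0.006 0.012 0 0 0.1 75; -0.09 0.009 0.018 0 0 0.14 75; -0.12 0.012 0.024 0 0 0.19 75; -0.148 0.014 0.03 0 0 0.23 75")

```text
time_s: 2.18
eef_pos: [431.6, -154.2, 169.6]
tcp_rot: [2.688, 1.625, -0.007]
force: [0.6, -0.1, -0.2]
opening: 0.707
```

drive_tool(increments="-0.03 0.01 0.006 0 0 0.05 75; -0.06 0.02 0.012 0 0 0.1 75; -0.09 0.03 0.018 0 0 0.14 75; -0.12 0.04 0.024 0 0 0.19 75; -0.141 0.048 0.03 0 0 0.23 75")

```text
time_s: 2.6
eef_pos: [407.6, -303.8, 139.4]
tcp_rot: [2.859, 1.3, -0.007]
force: [0.3, -0.0, -0.1]
opening: 0.709
```

Run:
```python
from h import *
chain((418,-293,80,-.7),(418,-293,22,-.7))
```

```text
t 2.6 p [ 407.6 -303.8  139.4] yaw -0.717 q [-0.8   0.23 -0.29  1.05 -0.    1.49] F [ 0.3 -0.  -0.1] op 60.2
[0.015 0.001 0.059] [-0.    0.   -0.02] -> [ 418. -293.   80.] -0.7
[0.    0.    0.058] [0. 0. 0.] -> [ 418. -293.   22.] -0.7
```

drive_tool(increments="0.006 0 0.01 0 0 -0.01 75; 0.012 0.001 0.02 0 0 -0.02 75; 0.015 0.001 0.035 0 0 -0.02 75; 0.015 0.001 0.05 0 0 -0.02 75; 0.015 0.001 0.06 0 0 -0.02 75")

```text
time_s: 3.02
eef_pos: [417.5, -290.9, 77.4]
tcp_rot: [-2.844, -1.332, 0.008]
force: [-0.2, 0.5, -0.7]
opening: 0.704
```

drive_tool(increments="0 0 0.015 0 0 0 75; 0 0 0.03 0 0 0 75; 0 0 0.045 0 0 0 75; 0 0 0.057 0 0 0 75; 0 0 0.057 0 0 0 75")

```text
time_s: 3.43
eef_pos: [415.8, -288.2, 17.9]
tcp_rot: [-2.838, -1.332, 0.011]
force: [0.8, 0.3, -0.9]
opening: 0.705
```

Run:
```python
from h import *
from workcell import viewer
chain()
im=viewer.get_image("scene")["image"][140:260,200:360,::-1]
cv2.imwrite("pics/a1.png",cv2.resize(im,None,fx=5,fy=5,interpolation=3))
```

```text
t 3.43 p [ 415.8 -288.2   17.9] yaw -0.693 q [-0.76  0.36 -0.46  0.76 -0.    1.5 ] F [ 0.8  0.3 -0.9] op 59.9
```

View pics/a1.png

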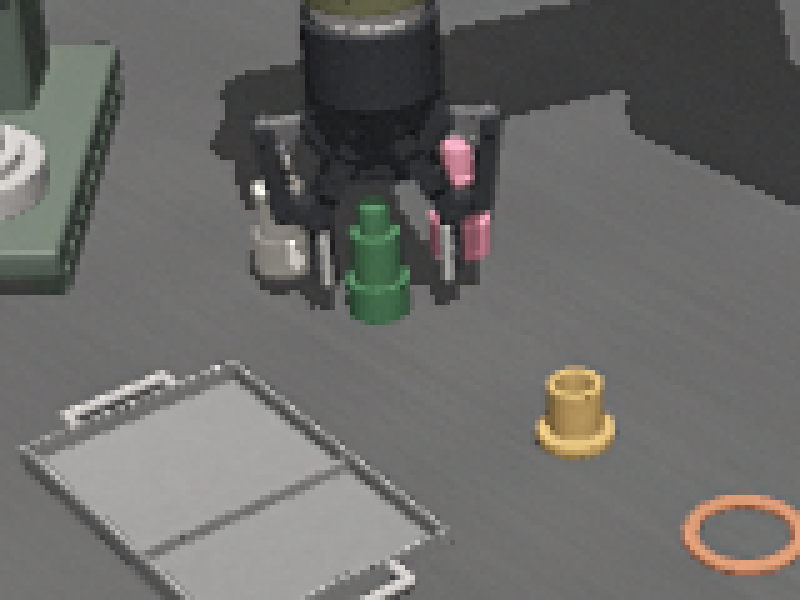

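The open jaws straddle the green arbor: the fingers are at crop columns 320 and 447, the arbor at 377, and both look-alikes are clear. I'll check the depth offset.

Run:
```python
from h import *;import pickle
d=pickle.load(open("pics/scene0.pkl","rb"))
g=(lambda u,v:(200+u/5,140+v/5))
print("base front",cast(d,g(378,320),0),"top mid",cast(d,g(374,206),70))
chain((418,-291,23,-.7))
```

```text
base front [ 425.4068782  -287.05261842    0.        ] top mid [ 418.28202536 -292.29369092   70.        ]
t 3.48 p [ 416.3 -288.9   19.1] yaw -0.693 q [-0.76  0.36 -0.45  0.77 -0.    1.5 ] F [0.4 0.1 0.6] op 60.0
[-0.001  0.003 -0.004] [-0.01  0.    0.01] -> [ 418. -291.   23.] -0.7
```

drive_tool(increments="-0.003 0.002 -0.004 0 0 0 75; -0.003 0.002 -0.004 0 0 0 120; -0.003 0.002 -0.004 0 0 0 200; -0.003 0.002 -0.004 0 0 0 255; -0.003 0.002 -0.004 0 0 0 255", squeeze=60)

```text
time_s: 3.9
eef_pos: [417.1, -293.5, 24.5]
tcp_rot: [-2.842, -1.334, 0.008]
force: [0.6, 0.0, 4.7]
opening: 0.312
```

drive_tool(increments="-0.003 0.002 -0.004 0 0 0 255; -0.003 0.002 -0.004 0 0 0 255; -0.003 0.002 -0.02 0 0 0 255; -0.003 0.002 -0.04 0 0 0 255; -0.003 0.002 -0.06 0 0 0 255")

```text
time_s: 4.32
eef_pos: [416.1, -296.4, 84.4]
tcp_rot: [-2.84, -1.332, 0.01]
force: [-0.5, -0.6, -2.9]
opening: 0.308
```

Run:
```python
from h import *
chain((530,-100,85,-.7),(583,119,85,-.11))
```

```text
t 4.32 p [ 416.1 -296.4   84.4] yaw -0.694 q [-0.77  0.29 -0.36  0.92 -0.    1.49] F [-0.5 -0.6 -2.9] op 26.1
[ 0.112 -0.019 -0.001] [-0.01  0.    0.  ] -> [ 473. -198.   85.] -0.7
[ 0.112 -0.019 -0.   ] [0. 0. 0.] -> [ 530. -100.   85.] -0.7
[ 0.101 -0.05   0.   ] [ 0.    0.   -0.29] -> [556.  10.  85.] -0.4
[ 0.111 -0.019  0.   ] [ 0.   0.  -0.3] -> [583. 119.  85.] -0.11
```

drive_tool(increments="0.022 -0.004 0 0 0 0 255; 0.045 -0.008 0 0 0 0 255; 0.067 -0.011 0 0 0 0 255; 0.09 -0.015 0 0 0 0 255; 0.112 -0.019 -0.001 0 0 0 255")

```text
time_s: 4.73
eef_pos: [473.1, -197.1, 84.8]
tcp_rot: [-2.84, -1.331, 0.01]
force: [-0.2, -0.7, -3.6]
opening: 0.309
```

drive_tool(increments="0.022 -0.004 0 0 0 0 255; 0.045 -0.008 0 0 0 0 255; 0.067 -0.011 0 0 0 0 255; 0.09 -0.015 0 0 0 0 255; 0.112 -0.019 0 0 0 0 255")

```text
time_s: 5.15
eef_pos: [530.2, -97.8, 84.2]
tcp_rot: [-2.839, -1.331, 0.011]
force: [0.5, -0.9, -2.3]
opening: 0.306
```

drive_tool(increments="0.02 -0.01 0 0 0 -0.06 255; 0.04 -0.02 0 0 0 -0.12 255; 0.06 -0.03 0 0 0 -0.18 255; 0.08 -0.04 0 0 0 -0.24 255; 0.101 -0.05 0 0 0 -0.29 255")

```text
time_s: 5.57
eef_pos: [555.9, 12.8, 83.8]
tcp_rot: [-2.613, -1.729, 0.011]
force: [1.6, -1.1, -2.7]
opening: 0.305
```

drive_tool(increments="0.025 -0.004 0 0 0 -0.07 255; 0.05 -0.008 0 0 0 -0.14 255; 0.075 -0.012 0 0 0 -0.2 255; 0.1 -0.017 0 0 0 -0.27 255; 0.111 -0.019 0 0 0 -0.29 255")

```text
time_s: 5.98
eef_pos: [581.8, 125.1, 83.4]
tcp_rot: [-2.329, -2.093, 0.009]
force: [-0.7, 0.2, -3.3]
opening: 0.311
```

Run:
```python
from h import *
chain((583,119,28,-.11))
```

```text
t 5.98 p [581.8 125.1  83.4] yaw -0.107 q [ 0.07  0.44 -0.14  1.    0.    1.75] F [-0.7  0.2 -3.3] op 26.4
[-0.006  0.002  0.055] [-0.01 -0.    0.  ] -> [583. 119.  28.] -0.11
```

drive_tool(increments="-0.006 0.002 0 -0.01 0 0 255; -0.006 0.002 0.015 -0.01 0 0 255; -0.006 0.002 0.03 -0.01 0 0 255; -0.006 0.002 0.045 -0.01 0 0 255; -0.006 0.002 0.053 -0.01 0 0 255")

```text
time_s: 6.4
eef_pos: [581.0, 117.9, 28.3]
tcp_rot: [-2.336, -2.095, 0.003]
force: [-0.4, -0.2, -2.7]
opening: 0.305
```

drive_tool(increments="0 0 0.001 0 0 0 255; 0 0 0.001 0 0 0 255; 0 0 0.002 0 0 0 255; 0 0 0.002 0 0 0 255; 0 0 0.002 0 0 0 255")

```text
time_s: 6.82
eef_pos: [581.2, 117.4, 27.6]
tcp_rot: [-2.337, -2.094, 0.002]
force: [-2.6, 0.3, 5.7]
opening: 0.307
```

drive_tool(increments="0 0 0 0 0 0 200; 0 0 0 0 0 0 100; 0 0 0 0 0 0 75; 0 0 0 0 0 0 75; 0 0 -0.03 0 0 0 75")

```text
time_s: 7.23
eef_pos: [577.2, 116.8, 52.5]
tcp_rot: [-2.333, -2.09, 0.014]
force: [-1.3, -0.7, -0.8]
opening: 0.706
```

drive_tool(increments="0 0 -0.02 0 0 0 75; 0 0 -0.04 0 0 0 75; 0 0 -0.06 0 0 0 75; 0 0 -0.07 0 0 0 75; 0 0 -0.07 0 0 0 75")

```text
time_s: 7.65
eef_pos: [580.1, 116.9, 125.2]
tcp_rot: [-2.335, -2.092, 0.008]
force: [0.3, 0.3, 0.3]
opening: 0.706
```

Run:
```python
from h import *
chain((429,-120.5,90,-.11),(429,-120.5,12,-.11))
```

```text
t 7.65 p [580.1 116.9 125.2] yaw -0.11 q [ 0.06  0.4  -0.09  1.09  0.    1.74] F [0.3 0.3 0.3] op 60.0
[-0.126 -0.062  0.018] [-0.01 -0.    0.  ] -> [505.  -2. 108.] -0.11
[-0.126 -0.062  0.018] [0. 0. 0.] -> [ 429. -120.   90.] -0.11
[0.    0.    0.078] [0. 0. 0.] -> [ 429. -120.   12.] -0.11
```

drive_tool(increments="-0.025 -0.012 0.003 0 0 0 75; -0.05 -0.025 0.007 0 0 0 75; -0.075 -0.037 0.01 -0.01 0 0 75; -0.1 -0.05 0.014 -0.01 0 0 75; -0.126 -0.062 0.018 -0.01 0 0 75")

```text
time_s: 8.07
eef_pos: [502.8, -2.1, 106.1]
tcp_rot: [2.339, 2.097, 0.001]
force: [0.6, 0.5, -0.4]
opening: 0.706
```

drive_tool(increments="-0.03 -0.015 0.003 0 0 0 75; -0.06 -0.03 0.007 0 0 0 75; -0.09 -0.045 0.01 0 0 0 75; -0.12 -0.06 0.018 0 0 0 75; -0.124 -0.061 0.018 0 0 0 75")

```text
time_s: 8.48
eef_pos: [424.6, -121.0, 85.7]
tcp_rot: [-2.341, -2.089, 0.005]
force: [-0.0, -0.5, 0.7]
opening: 0.701
```

Run:
```python
from h import *
from workcell import viewer
chain((429,-120.5,60,-.11),(429,-120.5,12,-.11))
im=viewer.get_image("scene")["image"][170:370,230:450,::-1]
cv2.imwrite("pics/b1.png",cv2.resize(im,None,fx=3,fy=3,interpolation=3))
```

```text
t 8.48 p [ 424.6 -121.    85.7] yaw -0.114 q [-0.46  0.17 -0.53  0.88 -0.    1.23] F [-0.  -0.5  0.7] op 59.6
[0.001 0.004 0.026] [-0. -0. -0.] -> [ 429. -120.   60.] -0.11
[0.    0.    0.048] [0. 0. 0.] -> [ 429. -120.   12.] -0.11
```

View pics/b1.png

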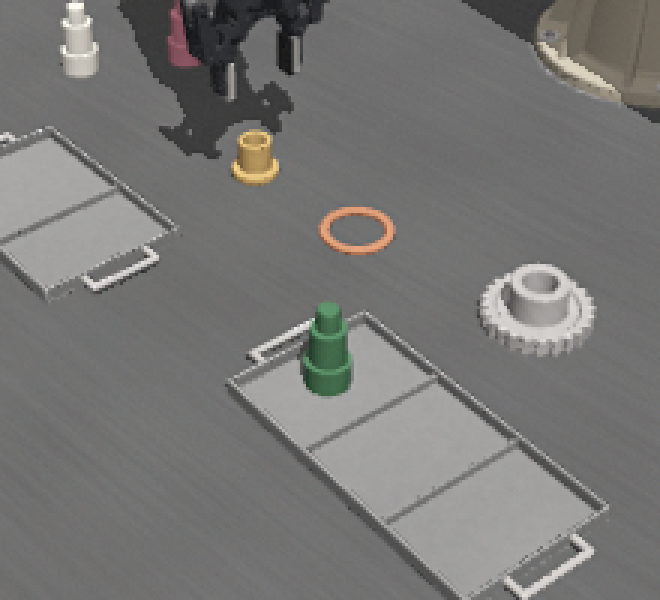

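The green arbor stands upright at crop (328,370) in the end bay, well within its walls. The bush is untouched at (255,160). Next I descend on it.

drive_tool(increments="0.001 0.004 0.015 0 0 0 75; 0.001 0.004 0.03 0 0 0 75; 0.001 0.004 0.045 0 0 0 75; 0.001 0.004 0.06 0 0 0 75; 0.001 0.004 0.072 0 0 0 75")

```text
time_s: 8.95
eef_pos: [429.6, -118.8, 12.8]
tcp_rot: [-2.34, -2.09, 0.003]
force: [-0.0, -0.0, 0.3]
opening: 0.707
```

drive_tool(increments="0 0 0 0 0 0 75; 0 0 0 0 0 0 120; 0 0 0 0 0 0 200; 0 0 0 0 0 0 255; 0 0 0 0 0 0 255", squeeze=50)

```text
time_s: 9.37
eef_pos: [430.3, -118.8, 13.5]
tcp_rot: [-2.341, -2.091, 0.001]
force: [-0.5, 0.9, 0.6]
opening: 0.334
```

drive_tool(increments="0 0 0 0 0 0 255; 0 0 0 0 0 0 255; 0 0 -0.02 0 0 0 255; 0 0 -0.04 0 0 0 255; 0 0 -0.06 0 0 0 255")

```text
time_s: 9.78
eef_pos: [429.9, -118.7, 74.0]
tcp_rot: [-2.34, -2.09, 0.002]
force: [-0.3, -0.0, -2.4]
opening: 0.335
```

Run:
```python
from h import *
chain((592,204,85,-.11))
```

```text
t 9.78 p [ 429.9 -118.7   74. ] yaw -0.113 q [-0.45  0.19 -0.53  0.86  0.    1.23] F [-0.3 -0.  -2.4] op 28.5
[ 0.169  0.062 -0.005] [-0. -0. -0.] -> [511.  43.  79.] -0.11
[ 0.169  0.063 -0.006] [ 0.  0. -0.] -> [592. 204.  85.] -0.11
```

drive_tool(increments="0.034 0.012 -0.015 0 0 0 255; 0.068 0.025 -0.03 0 0 0 255; 0.1 0.037 -0.045 0 0 0 255; 0.135 0.05 -0.06 0 0 0 255; 0.169 0.062 -0.075 0 0 0 255")

```text
time_s: 10.2
eef_pos: [511.3, 43.5, 150.0]
tcp_rot: [-2.341, -2.09, 0.002]
force: [1.0, -0.9, -1.8]
opening: 0.332
```

drive_tool(increments="0.034 0.012 0 0 0 0 255; 0.068 0.025 0 0 0 0 255; 0.1 0.037 0 0 0 0 255; 0.135 0.05 0 0 0 0 255; 0.169 0.063 0 0 0 0 255")

```text
time_s: 10.62
eef_pos: [593.3, 206.0, 149.9]
tcp_rot: [-2.341, -2.09, 0.002]
force: [-0.3, -0.4, -2.0]
opening: 0.335
```

Run:
```python
from h import *
chain((592,204,17.5,-.11))
```

```text
t 10.62 p [593.3 206.  149.9] yaw -0.113 q [0.21 0.45 0.05 1.17 0.   1.89] F [-0.3 -0.4 -2. ] op 28.4
[-0.002 -0.001  0.132] [-0. -0. -0.] -> [592. 204.  18.] -0.11
```

drive_tool(increments="-0.002 -0.001 0.026 0 0 0 255; -0.002 -0.001 0.052 0 0 0 255; -0.002 -0.001 0.08 0 0 0 255; -0.002 -0.001 0.106 0 0 0 255; -0.002 -0.001 0.125 0 0 0 255")

```text
time_s: 11.03
eef_pos: [590.1, 204.2, 22.1]
tcp_rot: [-2.34, -2.089, 0.006]
force: [-0.1, 0.5, -2.2]
opening: 0.335
```

drive_tool(increments="0 0 0.003 0 0 0 255; 0 0 0.005 0 0 0 255; 0 0 0.007 0 0 0 255; 0 0 0.007 0 0 0 255; 0 0 0.007 0 0 0 255")

```text
time_s: 11.45
eef_pos: [589.8, 204.1, 16.5]
tcp_rot: [-2.34, -2.089, 0.006]
force: [-4.2, -0.8, 6.5]
opening: 0.336
```

drive_tool(increments="0 0 0 0 0 0 200; 0 0 0 0 0 0 100; 0 0 0 0 0 0 75; 0 0 0 0 0 0 75; 0 0 -0.03 0 0 0 75")

```text
time_s: 11.87
eef_pos: [585.9, 203.1, 41.2]
tcp_rot: [-2.336, -2.085, 0.02]
force: [-0.5, 0.6, -1.1]
opening: 0.709
```

drive_tool(increments="0 0 -0.02 0 0 0 75; 0 0 -0.04 0 0 0 75; 0 0 -0.06 0 0 0 75; 0 0 -0.07 0 0 0 75; 0 0 -0.07 0 0 0 75")

```text
time_s: 12.28
eef_pos: [589.1, 203.6, 114.0]
tcp_rot: [-2.338, -2.087, 0.013]
force: [0.8, 0.5, 0.3]
opening: 0.705
```

Run:
```python
from h import *
chain((370.5,294.5,60,-.11))
```

```text
t 12.28 p [589.1 203.6 114. ] yaw -0.113 q [ 0.2   0.47 -0.01  1.1   0.    1.89] F [0.8 0.5 0.3] op 59.9
[ 0.033 -0.113  0.028] [-0.01  0.   -0.  ] -> [480. 249.  87.] -0.11
[ 0.033 -0.114  0.027] [ 0.  0. -0.] -> [370. 294.  60.] -0.11
```

drive_tool(increments="0.006 -0.022 0.005 0 0 0 75; 0.013 -0.045 0.01 0 0 0 75; 0.02 -0.068 0.016 -0.01 0 0 75; 0.026 -0.09 0.022 -0.01 0 0 75; 0.033 -0.113 0.028 -0.01 0 0 75")

```text
time_s: 12.7
eef_pos: [478.5, 249.1, 85.5]
tcp_rot: [-2.344, -2.091, 0.005]
force: [-0.1, 0.7, -0.0]
opening: 0.703
```

drive_tool(increments="0.006 -0.025 0.005 0 0 0 75; 0.013 -0.05 0.01 0 0 0 75; 0.02 -0.075 0.016 0 0 0 75; 0.028 -0.1 0.022 0 0 0 75; 0.033 -0.112 0.027 0 0 0 75")

```text
time_s: 13.12
eef_pos: [366.9, 294.2, 56.9]
tcp_rot: [-2.341, -2.092, 0.011]
force: [-0.2, -0.0, 0.0]
opening: 0.708
```

Run:
```python
from h import *
from workcell import viewer
chain((370.5,294.5,3,-.11))
im=viewer.get_image("scene")["image"][200:380,290:530,::-1]
cv2.imwrite("pics/c1.png",cv2.resize(im,None,fx=3,fy=3,interpolation=3))
```

```text
t 13.12 p [366.9 294.2  56.9] yaw -0.112 q [ 0.5   0.25 -0.5   0.83  0.    2.19] F [-0.2 -0.   0. ] op 60.2
[0.001 0.004 0.054] [-0.01  0.   -0.  ] -> [370. 294.   3.] -0.11
```

View pics/c1.png

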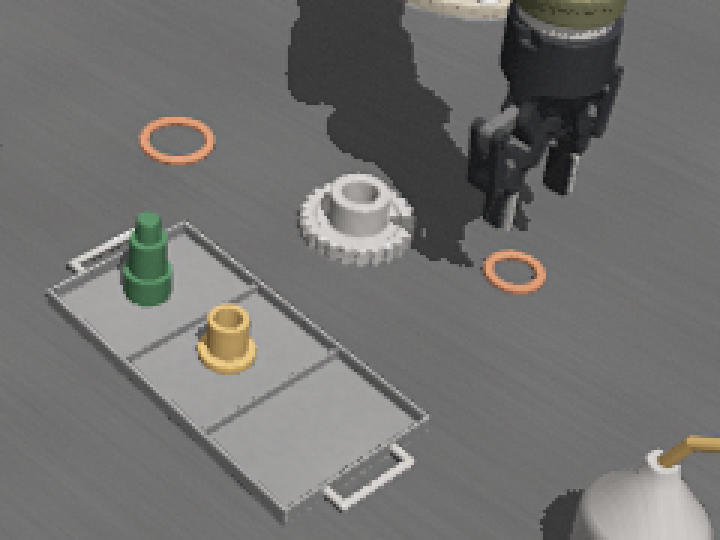

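Bush is upright in the middle bay at crop (227,345). The small gasket is at (515,272) below the open jaws. Now I descend, feeling for contact.

drive_tool(increments="0.001 0.004 0.012 -0.01 0 0 85; 0.001 0.004 0.024 -0.01 0 0 85; 0.001 0.004 0.036 -0.01 0 0 85; 0.001 0.004 0.046 -0.01 0 0 85; 0.001 0.004 0.052 -0.01 0 0 85")

```text
time_s: 13.58
eef_pos: [369.4, 294.5, 2.7]
tcp_rot: [2.338, 2.091, -0.005]
force: [0.1, -0.7, 0.3]
opening: 0.666
```

Run:
```python
from h import *
from workcell import viewer
chain((370.5,294.5,0,-.11))
im=viewer.get_image("scene")["image"][240:320,410:510,::-1]
cv2.imwrite("pics/c2.png",cv2.resize(im,None,fx=7,fy=7,interpolation=3))
```

```text
t 13.58 p [369.4 294.5   2.7] yaw -0.112 q [ 0.51  0.32 -0.56  0.69 -0.01  2.19] F [ 0.1 -0.7  0.3] op 56.6
[0.    0.001 0.003] [ 0.    0.01 -0.  ] -> [370. 294.   0.] -0.11
```

View pics/c2.png

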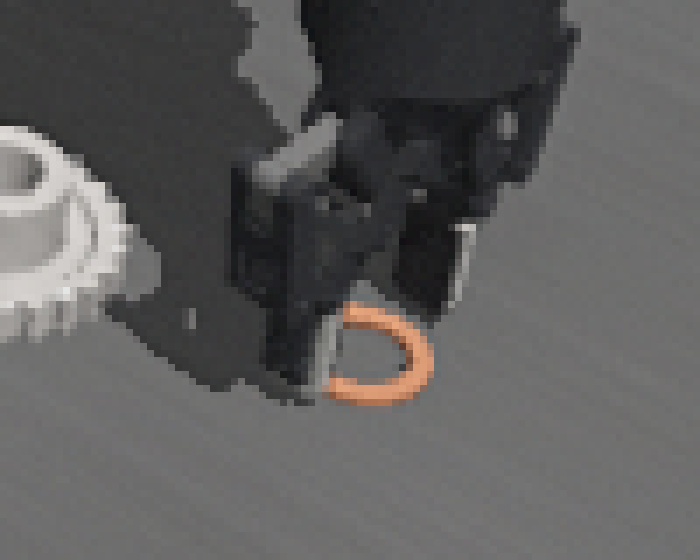

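drive_tool(increments="-0.002 0.001 0.001 0 0 0 85; -0.003 0.001 0.002 0 0 0 85; -0.003 0.001 0.003 0 0 0 85; -0.003 0.001 0.004 0 0 0 85; -0.003 0.001 0.005 0 0 0 85")

```text
time_s: 14.05
eef_pos: [370.0, 291.2, -2.5]
tcp_rot: [2.339, 2.091, -0.005]
force: [-0.3, 1.3, 0.0]
opening: 0.668
```

drive_tool(increments="0 0 0.001 0 0 0 85; 0 0 0.002 0 0 0 85; 0 0 0.003 0 0 0 85; 0 0 0.003 0 0 0 85; 0 0 0.003 0 0 0 85")

```text
time_s: 14.47
eef_pos: [370.3, 291.4, -4.4]
tcp_rot: [2.338, 2.091, -0.004]
force: [-1.0, -1.4, 11.2]
opening: 0.669
```

drive_tool(increments="0 0 -0.003 0 0 0 85; 0 0 -0.003 0 0 0 105; 0 0 -0.003 0 0 0 130; 0 0 -0.003 0 0 0 160; 0 0 -0.003 0 0 0 200", squeeze=30)

```text
time_s: 14.88
eef_pos: [370.7, 291.8, -0.6]
tcp_rot: [2.338, 2.091, -0.002]
force: [-1.7, -0.6, 9.1]
opening: 0.506
```

drive_tool(increments="0 0 0 0 0 0 200; 0 0 0 0 0 0 200; 0 0 0 0 0 0 200; 0 0 -0.01 0 0 0 200; 0 0 -0.03 0 0 0 200")

```text
time_s: 15.3
eef_pos: [368.6, 290.7, 27.5]
tcp_rot: [2.339, 2.092, -0.01]
force: [1.1, 0.2, -0.6]
opening: 0.507
```

Run:
```python
from h import *
from workcell import viewer
chain((480,290,80,-.11),(601,288,40,-.11))
im=viewer.get_image("scene")["image"][220:320,410:510,::-1]
cv2.imwrite("pics/c3.png",cv2.resize(im,None,fx=5,fy=5,interpolation=3))
```

```text
t 15.3 p [368.6 290.7  27.5] yaw -0.112 q [ 0.5   0.29 -0.54  0.75 -0.01  2.18] F [ 1.1  0.2 -0.6] op 43.1
[ 0.011  0.111 -0.053] [-0.    0.01 -0.  ] -> [480. 290.  80.] -0.11
[0.011 0.12  0.04 ] [0. 0. 0.] -> [601. 288.  40.] -0.11
```

View pics/c3.png

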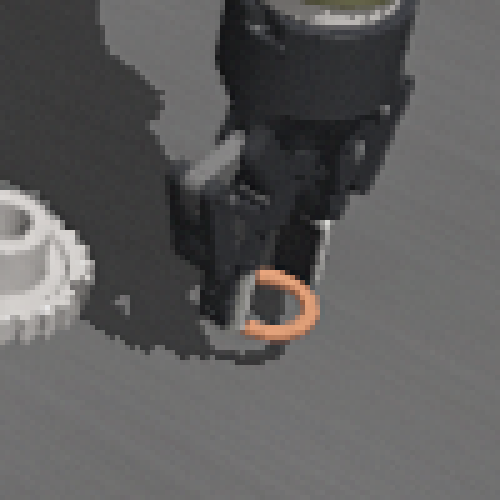

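The ring is held level and off the table (crop 285,305). Carrying it to the +85 bay.

drive_tool(increments="0.002 0.022 -0.02 0 0 0 200; 0.004 0.044 -0.04 0 0 0 200; 0.006 0.066 -0.053 0 0.01 0 200; 0.009 0.088 -0.053 0 0.01 0 200; 0.011 0.111 -0.053 0 0.01 0 200")

```text
time_s: 15.77
eef_pos: [484.2, 291.4, 86.1]
tcp_rot: [-2.341, -2.094, -0.015]
force: [-0.3, -0.1, -0.9]
opening: 0.506
```

drive_tool(increments="0.002 0.024 0 0 0 0 200; 0.004 0.048 0 0 0 0 200; 0.006 0.072 0.01 0 0 0 200; 0.009 0.096 0.02 0 0 0 200; 0.011 0.12 0.03 0 0 0 200")

```text
time_s: 16.18
eef_pos: [605.9, 289.1, 55.7]
tcp_rot: [-2.341, -2.094, -0.014]
force: [0.1, -0.1, -0.9]
opening: 0.502
```

Run:
```python
from h import *
chain((601,288,3,-.11))
```

```text
t 16.18 p [605.9 289.1  55.7] yaw -0.111 q [0.32 0.58 0.03 1.01 0.   2.01] F [ 0.1 -0.1 -0.9] op 42.7
[-0.002 -0.005  0.053] [ 0.01 -0.01 -0.  ] -> [601. 288.   3.] -0.11
```

drive_tool(increments="-0.002 -0.005 0.008 0.01 -0.01 0 200; -0.002 -0.005 0.02 0.01 -0.01 0 200; -0.002 -0.005 0.032 0.01 -0.01 0 200; -0.002 -0.005 0.042 0.01 -0.01 0 200; -0.002 -0.005 0.048 0.01 -0.01 0 200")

```text
time_s: 16.6
eef_pos: [598.9, 287.9, 5.5]
tcp_rot: [-2.338, -2.093, 0.012]
force: [0.1, 0.3, 0.3]
opening: 0.505
```

drive_tool(increments="0 0 0.001 0 0 0 200; 0 0 0.002 0 0 0 200; 0 0 0.003 0 0 0 200; 0 0 0.004 0 0 0 200; 0 0 0.005 0 0 0 200")

```text
time_s: 17.02
eef_pos: [599.1, 288.2, 2.5]
tcp_rot: [-2.338, -2.094, 0.01]
force: [-5.5, -0.8, 13.5]
opening: 0.506
```

drive_tool(increments="0 0 0 0 0 0 110; 0 0 0 0 0 0 90; 0 0 0 0 0 0 80; 0 0 0 0 0 0 75; 0 0 -0.01 0 0 0 75")

```text
time_s: 17.43
eef_pos: [597.7, 287.6, 10.7]
tcp_rot: [-2.337, -2.093, 0.015]
force: [0.2, 0.3, -0.8]
opening: 0.708
```

drive_tool(increments="0 0 -0.015 0 0 0 75; 0 0 -0.03 0 0 0 75; 0 0 -0.05 0 0 0 75; 0 0 -0.07 0 0 0 75; 0 0 -0.07 0 0 0 75")

```text
time_s: 17.85
eef_pos: [601.2, 288.8, 86.0]
tcp_rot: [-2.34, -2.095, 0.004]
force: [0.4, 0.4, 1.4]
opening: 0.702
```

Run:
```python
from h import *
chain((411.5,180,85,-.11),(411.5,180,17,-.11))
```

```text
t 17.85 p [601.2 288.8  86. ] yaw -0.11 q [ 0.33  0.56  0.07  1.08 -0.    2.01] F [0.4 0.4 1.4] op 59.7
[-0.065 -0.088  0.001] [-0.  0. -0.] -> [506. 234.  85.] -0.11
[-0.064 -0.088  0.   ] [ 0.  0. -0.] -> [412. 180.  85.] -0.11
[0.    0.    0.068] [0. 0. 0.] -> [412. 180.  17.] -0.11
```

drive_tool(increments="-0.013 -0.017 0 0 0 0 75; -0.026 -0.035 0 0 0 0 60; -0.039 -0.053 0 0 0 0 40; -0.052 -0.07 0 0 0 0 40; -0.065 -0.088 0 0 0 0 40")

```text
time_s: 18.27
eef_pos: [505.6, 233.3, 86.2]
tcp_rot: [-2.34, -2.095, 0.004]
force: [0.6, -0.4, 0.2]
opening: 0.843
```

drive_tool(increments="-0.013 -0.017 0 0 0 0 40; -0.026 -0.035 0 0 0 0 40; -0.039 -0.053 0 0 0 0 40; -0.052 -0.07 0 0 0 0 40; -0.063 -0.086 0 0 0 0 40")

```text
time_s: 18.68
eef_pos: [411.9, 179.5, 86.5]
tcp_rot: [-2.34, -2.095, 0.005]
force: [1.1, 0.1, -0.2]
opening: 0.843
```

Run:
```python
from h import *;import pickle
from workcell import viewer
d=pickle.load(open("pics/scene0.pkl","rb"));print("hub top",cast(d,(410,263.3),38))
chain((412,180,18,-.11))
im=viewer.get_image("scene")["image"][200:380,300:540,::-1]
cv2.imwrite("pics/d1.png",cv2.resize(im,None,fx=3.3,fy=3.3,interpolation=3))
```

```text
hub top [410.44996927 178.24517359  38.        ]
t 18.68 p [411.9 179.5  86.5] yaw -0.111 q [ 0.23  0.18 -0.51  0.89 -0.    1.91] F [ 1.1  0.1 -0.2] op 71.6
[0.001 0.    0.069] [-0.  0. -0.] -> [412. 180.  18.] -0.11
```

View pics/d1.png

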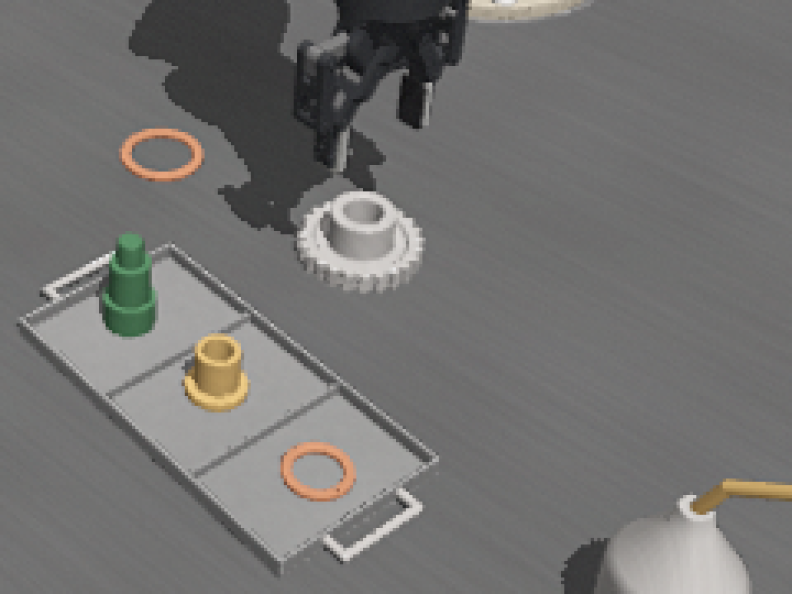

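The three-bay tray is complete: arbor (130,290), bush (217,375) and small gasket flat at (318,470). The gear hub is at (360,215), under the jaws. Taking the gear now.

drive_tool(increments="0 0 0.015 0 0 0 40; -0.001 0 0.03 0 0 0 40; -0.001 0 0.045 0 0 0 40; -0.001 0 0.06 0 0 0 40; -0.001 0 0.07 0 0 0 40")

```text
time_s: 19.15
eef_pos: [406.5, 176.9, 14.9]
tcp_rot: [-2.338, -2.093, 0.013]
force: [0.5, 0.5, -0.1]
opening: 0.844
```

drive_tool(increments="0 0 0 0 0 0 40; 0 0 0 0 0 0 80; 0 0 0 0 0 0 120; 0 0 0 0 0 0 160; 0 0 0 0 0 0 200", squeeze=100)

```text
time_s: 19.57
eef_pos: [409.6, 177.1, 17.1]
tcp_rot: [2.341, 2.095, -0.006]
force: [1.8, -1.6, 5.4]
opening: 0.502
```

drive_tool(increments="0 0 0 0 0 0 220; 0 0 0 0 0 0 220; 0 0 0 0 0 0 220; 0 0 -0.015 0 0 0 220; 0 0 -0.04 0 0 0 220")

```text
time_s: 19.98
eef_pos: [406.0, 176.4, 54.7]
tcp_rot: [-2.338, -2.093, 0.017]
force: [-0.0, -0.3, -6.1]
opening: 0.5
```

Run:
```python
from h import *
chain((480,20,100,-.1),(592,-249,80,-.1))
```

```text
t 19.98 p [406.  176.4  54.7] yaw -0.111 q [ 0.23  0.21 -0.56  0.81 -0.    1.91] F [-0.  -0.3 -6.1] op 42.5
[-0.148  0.09  -0.045] [-0.01  0.01 -0.01] -> [480.  20. 100.] -0.1
[-0.128  0.069  0.01 ] [0. 0. 0.] -> [ 536. -114.   90.] -0.1
[-0.128  0.069  0.01 ] [0. 0. 0.] -> [ 592. -249.   80.] -0.1
```

drive_tool(increments="-0.03 0.018 -0.015 0 0 0 220; -0.06 0.036 -0.03 0 0 0 220; -0.09 0.054 -0.045 -0.01 0.01 0 220; -0.12 0.072 -0.045 -0.01 0.01 0 220; -0.148 0.09 -0.045 -0.01 0.01 -0.01 220")

```text
time_s: 20.4
eef_pos: [479.9, 18.0, 100.2]
tcp_rot: [-2.328, -2.105, -0.006]
force: [0.8, 1.2, -7.1]
opening: 0.501
```

drive_tool(increments="-0.026 0.014 0.002 0 0 0 220; -0.052 0.028 0.004 0 0 0 220; -0.078 0.042 0.006 0 0 0 220; -0.104 0.056 0.008 0 0 0 220; -0.128 0.069 0.01 0 0 0 220")

```text
time_s: 20.82
eef_pos: [535.1, -117.5, 88.5]
tcp_rot: [-2.327, -2.103, -0.004]
force: [1.0, 0.0, -5.9]
opening: 0.496
```

drive_tool(increments="-0.026 0.014 0.002 0 0 0 220; -0.052 0.028 0.004 0 0 0 220; -0.078 0.042 0.006 0 0 0 220; -0.104 0.056 0.008 0 0 0 220; -0.128 0.069 0.01 0 0 0 220")

```text
time_s: 21.23
eef_pos: [590.1, -252.7, 76.0]
tcp_rot: [-2.325, -2.101, -0.002]
force: [0.6, 0.3, -6.2]
opening: 0.5
```

Run:
```python
from h import *
from workcell import viewer
chain((592,-249,20,-.1))
im=viewer.get_image("scene")["image"][150:290,170:350,::-1]
cv2.imwrite("pics/d2.png",cv2.resize(im,None,fx=4,fy=4,interpolation=3))
```

```text
t 21.23 p [ 590.1 -252.7   76. ] yaw -0.101 q [-0.53  0.53 -0.02  1.03  0.    1.14] F [ 0.6  0.3 -6.2] op 42.5
[0.004 0.002 0.056] [-0.   -0.01 -0.  ] -> [ 592. -249.   20.] -0.1
```

View pics/d2.png

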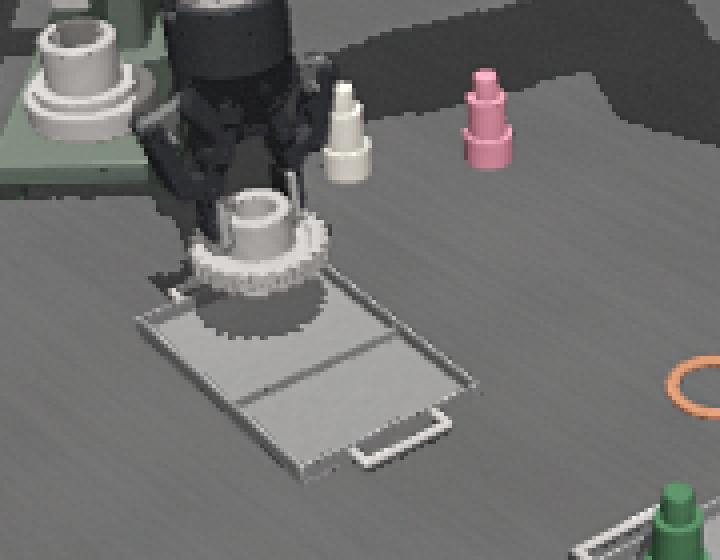

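Run:
```python
from h import *;import pickle
d=pickle.load(open("pics/scene0.pkl","rb"))
for p in((140,320),(328,268),(240,403),(398,335),(276.5,331.5),(303,472),(475,384)):print(p,np.round(cast(d,(170+p[0]/4,150+p[1]/4),12),1))
print("gear hub top now",cast(d,(170+254/4,150+207/4),38+60))
```

```text
(140, 320) [ 651.1 -306.5   12. ]
(328, 268) [ 525.5 -267.2   12. ]
(240, 403) [ 658.2 -186.6   12. ]
(398, 335) [ 542.2 -172.8   12. ]
(276.5, 331.5) [ 595.6 -232.1   12. ]
(303, 472) [ 672. -105.   12.]
(475, 384) [542.1 -97.6  12. ]
gear hub top now [ 590.1281586  -248.27719141   98.        ]
```

drive_tool(increments="0.004 0.002 0.005 0 -0.01 0 220; 0.004 0.002 0.02 0 -0.01 0 220; 0.004 0.002 0.033 0 -0.01 0 220; 0.004 0.002 0.045 0 -0.01 0 220; 0.004 0.002 0.05 0 -0.01 0 220")

```text
time_s: 21.7
eef_pos: [592.7, -252.6, 22.5]
tcp_rot: [-2.334, -2.103, 0.014]
force: [-1.2, 0.1, -6.5]
opening: 0.493
```

drive_tool(increments="0 0 0.001 0 0 0 220; 0 0 0.002 0 0 0 220; 0 0 0.003 0 0 0 220; 0 0 0.004 0 0 0 220; 0 0 0.005 0 0 0 220")

```text
time_s: 22.12
eef_pos: [592.6, -252.1, 20.2]
tcp_rot: [2.333, 2.103, -0.013]
force: [-9.1, 4.9, 17.0]
opening: 0.502
```

Run:
```python
from h import *
chain()
```

```text
t 22.12 p [ 592.6 -252.1   20.2] yaw -0.104 q [-0.52  0.58 -0.08  0.91 -0.01  1.15] F [-9.1  4.9 17. ] op 42.7
```

drive_tool(increments="0 0 0 0 0 0 110; 0 0 0 0 0 0 80; 0 0 0 0 0 0 60; 0 0 0 0 0 0 40; 0 0 -0.015 0 0 0 40")

```text
time_s: 22.53
eef_pos: [591.2, -251.2, 32.7]
tcp_rot: [-2.331, -2.101, 0.015]
force: [-0.0, 0.1, -0.0]
opening: 0.84
```

drive_tool(increments="0 0 -0.015 0 0 0 40; 0 0 -0.03 0 0 0 40; 0 0 -0.05 0 0 0 40; 0 0 -0.07 0 0 0 40; 0 0 -0.07 0 0 0 40")

```text
time_s: 22.95
eef_pos: [594.5, -252.5, 107.3]
tcp_rot: [2.331, 2.101, -0.011]
force: [0.9, -0.4, 0.4]
opening: 0.845
```

Run:
```python
from h import *
chain((429,1.5,60,-.1),(429,1.5,3,-.1))
```

```text
t 22.95 p [ 594.5 -252.5  107.3] yaw -0.104 q [-0.52  0.51  0.03  1.09 -0.01  1.15] F [ 0.9 -0.4  0.4] op 71.8
[ 0.118 -0.095  0.023] [-0.    0.01 -0.  ] -> [ 512. -125.   84.] -0.1
[ 0.118 -0.095  0.024] [ 0.  0. -0.] -> [429.   2.  60.] -0.1
[0.    0.    0.057] [0. 0. 0.] -> [429.   2.   3.] -0.1
```

drive_tool(increments="0.024 -0.019 0.004 0 0 0 21; 0.048 -0.038 0.008 0 0 0 21; 0.07 -0.057 0.012 0 0.01 0 21; 0.095 -0.076 0.018 0 0.01 0 21; 0.118 -0.095 0.023 0 0.01 0 21")

```text
time_s: 23.37
eef_pos: [511.2, -124.4, 82.9]
tcp_rot: [-2.332, -2.1, -0.001]
force: [0.8, 0.5, 1.4]
opening: 0.918
```

drive_tool(increments="0.024 -0.019 0.004 0 0 0 21; 0.048 -0.038 0.008 0 0 0 21; 0.07 -0.057 0.012 0 0 0 21; 0.095 -0.076 0.018 0 0 0 21; 0.117 -0.094 0.024 0 0 0 21")

```text
time_s: 23.78
eef_pos: [428.9, 3.0, 59.0]
tcp_rot: [-2.332, -2.1, -0.002]
force: [-0.2, 0.1, 0.6]
opening: 0.922
```

Run:
```python
from h import *
chain((429.5,1,8,-.1))
```

```text
t 23.78 p [428.9   3.   59. ] yaw -0.104 q [-0.18  0.17 -0.6   0.81  0.    1.49] F [-0.2  0.1  0.6] op 78.3
[-0.002  0.001  0.051] [-0. -0. -0.] -> [430.   1.   8.] -0.1
```

drive_tool(increments="-0.002 0.001 0.012 0 0 0 21; -0.002 0.001 0.024 0 0 0 21; -0.002 0.001 0.036 0 0 0 21; -0.002 0.001 0.048 0 0 0 21; -0.002 0.001 0.057 0 0 0 21")

```text
time_s: 24.2
eef_pos: [429.3, 1.3, 0.9]
tcp_rot: [-2.332, -2.1, -0.002]
force: [-0.2, -0.2, -0.9]
opening: 0.918
```

Run:
```python
from h import *
from workcell import viewer
chain()
im=viewer.get_image("scene")["image"][150:280,190:400,::-1]
cv2.imwrite("pics/e1.png",cv2.resize(im,None,fx=3.8,fy=3.8,interpolation=3))
```

```text
t 24.2 p [429.3   1.3   0.9] yaw -0.104 q [-0.19  0.26 -0.67  0.65  0.    1.49] F [-0.2 -0.2 -0.9] op 78.1
```

View pics/e1.png

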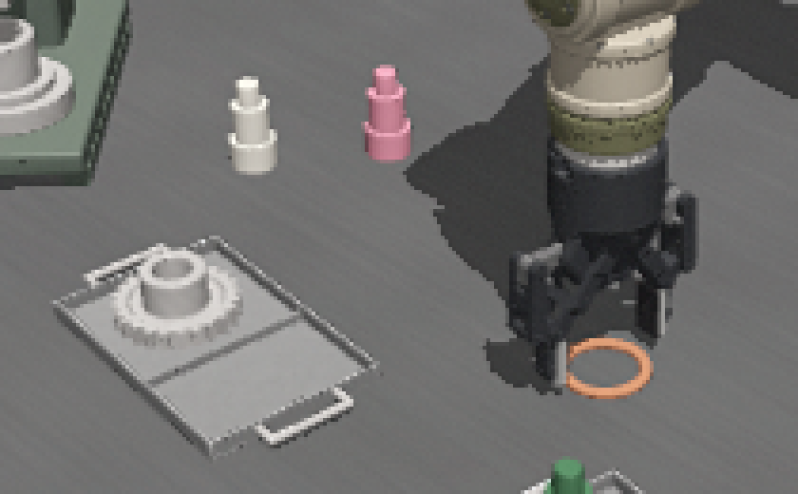

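The gear lies flat, hub up, in the wide bay (crop 176,300). The jaws straddle the large gasket (608,368). Feeling down for the table.

drive_tool(increments="0.001 -0.001 0.001 0 0 0 21; 0.002 -0.001 0.002 0 0 0 21; 0.002 -0.001 0.003 0 0 0 21; 0.002 -0.001 0.004 0 0 0 21; 0.002 -0.001 0.006 0 0 0 21")

```text
time_s: 24.67
eef_pos: [428.2, 3.3, -5.8]
tcp_rot: [-2.331, -2.1, -0.001]
force: [0.2, 0.6, 0.5]
opening: 0.913
```

drive_tool(increments="0 0 0.001 0 0 0 21; 0 0 0.002 0 0 0 21; 0 0 0.003 0 0 0 21; 0 0 0.003 0 0 0 21; 0 0 0.003 0 0 0 21")

```text
time_s: 25.08
eef_pos: [428.2, 3.4, -8.8]
tcp_rot: [-2.331, -2.1, -0.001]
force: [0.3, -0.7, -0.3]
opening: 0.919
```

drive_tool(increments="0 0 -0.001 0 0 0 36; 0 0 -0.002 0 0 0 40; 0 0 -0.003 0 0 0 60; 0 0 -0.004 0 0 0 90; 0 0 -0.004 0 0 0 140", squeeze=30)

```text
time_s: 25.5
eef_pos: [428.4, 3.3, -4.5]
tcp_rot: [-2.332, -2.1, -0.001]
force: [0.3, -0.1, -0.9]
opening: 0.729
```

drive_tool(increments="0 0 0 0 0 0 140; 0 0 0 0 0 0 140; 0 0 0 0 0 0 140; 0 0 -0.01 0 0 0 140; 0 0 -0.03 0 0 0 140")

```text
time_s: 25.92
eef_pos: [426.2, 3.6, 23.9]
tcp_rot: [-2.329, -2.097, 0.003]
force: [-0.2, 0.5, -0.9]
opening: 0.724
```

Run:
```python
from h import *
from workcell import viewer
chain((510,-70,80,-.1),(601,-149,40,-.1))
im=viewer.get_image("scene")["image"][190:280,310:400,::-1]
cv2.imwrite("pics/e2.png",cv2.resize(im,None,fx=5,fy=5,interpolation=3))
```

```text
t 25.92 p [426.2   3.6  23.9] yaw -0.105 q [-0.18  0.22 -0.64  0.72  0.    1.49] F [-0.2  0.5 -0.9] op 61.6
[-0.064  0.091 -0.057] [-0.01 -0.   -0.  ] -> [510. -70.  80.] -0.1
[-0.07   0.098  0.04 ] [0. 0. 0.] -> [ 601. -149.   40.] -0.1
```

View pics/e2.png

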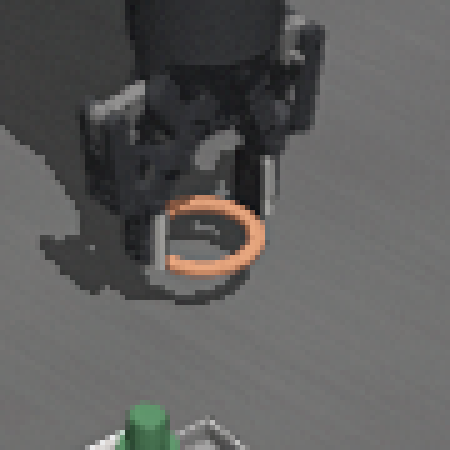

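The ring is held level (crop 210,235). Moving to the narrow bay.

drive_tool(increments="-0.012 0.018 -0.02 0 0 0 140; -0.025 0.036 -0.04 0 0 0 140; -0.038 0.054 -0.057 0 0 0 140; -0.051 0.072 -0.057 -0.01 0 0 140; -0.064 0.091 -0.057 -0.01 0 0 140")

```text
time_s: 26.38
eef_pos: [514.6, -71.1, 86.1]
tcp_rot: [2.329, 2.098, 0.016]
force: [-0.3, 0.1, -0.3]
opening: 0.719
```

drive_tool(increments="-0.014 0.02 0 0 0 0 140; -0.028 0.04 0 0 0 0 140; -0.042 0.06 0.01 0 0 0 140; -0.056 0.08 0.02 0 0 0 140; -0.07 0.098 0.03 0 0 0 140")

```text
time_s: 26.8
eef_pos: [606.4, -151.9, 56.4]
tcp_rot: [2.328, 2.097, 0.016]
force: [-0.5, 0.4, -0.2]
opening: 0.725
```

Run:
```python
from h import *
chain((601,-148.5,2,-.1))
```

```text
t 26.8 p [ 606.4 -151.9   56.4] yaw -0.104 q [-0.38  0.5  -0.12  0.94  0.01  1.3 ] F [-0.5  0.4 -0.2] op 61.6
[ 0.003 -0.006  0.054] [ 0.01 -0.   -0.  ] -> [ 601. -148.    2.] -0.1
```

drive_tool(increments="0.003 -0.006 0.005 0.01 0 0 140; 0.003 -0.006 0.02 0.01 0 0 140; 0.003 -0.006 0.035 0.01 0 0 140; 0.003 -0.006 0.047 0.01 0 0 140; 0.003 -0.006 0.053 0.01 0 0 140")

```text
time_s: 27.22
eef_pos: [599.8, -147.4, 1.1]
tcp_rot: [-2.332, -2.101, -0.003]
force: [-0.5, -0.0, -1.0]
opening: 0.724
```

drive_tool(increments="0 0 0.001 0 0 0 140; 0 0 0.002 0 0 0 140; 0 0 0.003 0 0 0 140; 0 0 0.004 0 0 0 140; 0 0 0.004 0 0 0 140")

```text
time_s: 27.63
eef_pos: [600.2, -147.4, -1.6]
tcp_rot: [-2.333, -2.102, -0.004]
force: [-1.9, 0.8, 3.3]
opening: 0.723
```

Contact at the expected height, so I release and rise.

drive_tool(increments="0 0 0 0 0 0 55; 0 0 0 0 0 0 40; 0 0 0 0 0 0 35; 0 0 0 0 0 0 35; 0 0 -0.01 0 0 0 35")

```text
time_s: 28.05
eef_pos: [598.8, -146.9, 6.8]
tcp_rot: [-2.331, -2.1, -0.002]
force: [-1.1, 0.5, -0.4]
opening: 0.859
```

drive_tool(increments="0 0 -0.015 0 0 0 35; 0 0 -0.03 0 0 0 35; 0 0 -0.06 0 0 0 35; 0 0 -0.09 0 0 0 35; 0 0 -0.12 0 0 0 35")

```text
time_s: 28.47
eef_pos: [598.7, -147.4, 128.5]
tcp_rot: [-2.33, -2.1, -0.001]
force: [0.2, 0.0, 0.7]
opening: 0.861
```

drive_tool(increments="0 -0.03 -0.02 0 0 0 35; 0 -0.06 -0.04 0 0 0 35; 0 -0.09 -0.06 0 0 0 35; 0 -0.12 -0.06 0 0 0 35; 0 -0.15 -0.06 0 0 0 35")

```text
time_s: 28.88
eef_pos: [449.3, -132.3, 191.3]
tcp_rot: [-2.333, -2.102, -0.004]
force: [0.0, -1.0, -0.5]
opening: 0.864
```

Run:
```python
from h import *
from workcell import viewer
chain()
im=viewer.get_image("scene")["image"]
cv2.imwrite("pics/f1.png",cv2.resize(im[130:410,140:560,::-1],None,fx=1.9,fy=1.9,interpolation=3))
```

```text
t 28.88 p [ 449.3 -132.3  191.3] yaw -0.104 q [-0.46  0.13 -0.29  1.15  0.    1.21] F [ 0.  -1.  -0.5] op 73.5
```

View pics/f1.png

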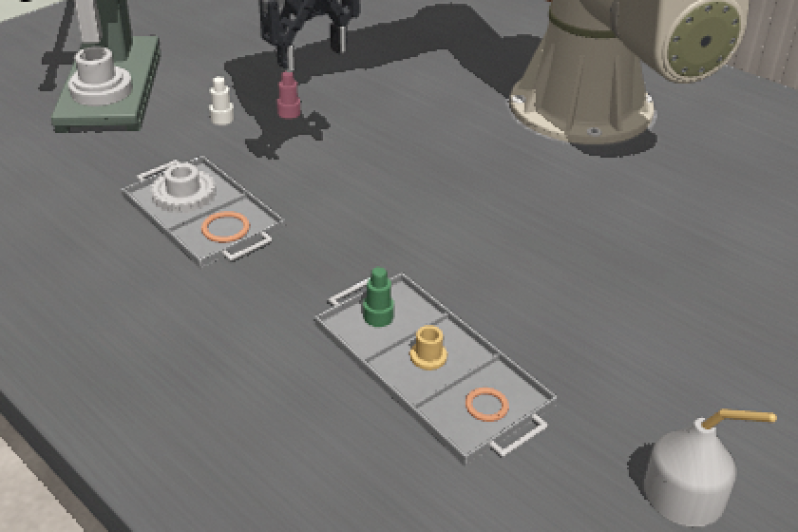

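The picture shows all five parts in their bays: arbor (378,300), bush (429,350), small gasket (487,404), gear hub up (182,185) and large gasket flat (226,226). The sleeve, oil can and look-alikes are unmoved, and the robot touches nothing. Handing in.

```bash
python3 -c "
from workcell import ctrl;print(ctrl.close_job())"
```

```text
the job is handed in; nothing more can be done
None
```

Both kits are made up and the job is handed in, at about 29 s of the 112 s allowed.

- **Three-bay tray:** the green arbor, then the brass bush, then the small gasket, one to a bay.
- **Two-bay tray:** the gear hub up in the wide bay, then the large gasket in the narrow bay.
- **Setting down:** I released each part only after light floor contact at the expected height. The wrist force readings never passed about 20 N.
- **Last check:** the final scene picture shows all five parts upright or flat inside their bays, with the gripper clear. The sleeve, oil can, white and pink look-alikes look unmoved.
- **What disagreed:** the two cameras differed by 3–5 mm, so I used averages. The gear sits about 4 mm off the centre of its bay, with about 7 mm still clear of the nearer wall. The final check was made by eye on one picture from the scene camera.

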